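Change the roller of a bottle mixer

ROBOT

A 6-joint arm with a two-finger parallel gripper is mounted at the origin on the work surface. World frame = base frame: x ahead of the robot, y to its left, z up, the work surface at z = 0. Lengths are in mm, angles in rad, forces in N, time in s.
With the tool pointing down it reaches from about 200 to 875 mm from the base axis. Payload 3.4 kg.
Tool frame: the origin (TCP) lies midway between the tips of the shut fingers; the grasp point (between the pads) lies arm.hold_point_z behind it (arm.hold_point_z is the distance from the TCP to the grasp point, in mm); z points along the fingers, y is the line along which they close (so a half turn about z gives the same grasp; the last joint's range is limited). The gripper opens to 94 mm and grips with 3 to 60 N. Pads are 16 mm wide; open, the fingers measure 119 mm over their backs; the gripper's body (75 mm by 177 mm) begins 78 mm behind the grasp point.
Start: joints at [-1.302, 0.276, 1.505, -0, 1.361, -0.121], TCP at [218.504, -531.903, 205.493] pointing down, gripper open.
Joint ranges: [-2.89, 2.89], [-0.75, 2.08], [0.22, 2.7], [-1.18, 4.32], [0.11, 2.71], [-2.7, 2.7]. Speed limits (rad/s): [2.57, 2.57, 3.14, 3.14, 3.14, 3.14].

INTERFACE

Orientations are given as a unit quaternion [w, x, y, z].
In Python, from cell import arm gives the robot as it stands. Calls block until the motion is done:
- arm.movep(position, orientation): joint-space move of the TCP to a pose.
- arm.servo_line(position, orientation=None, rate=150): straight line of the TCP; orientation=None keeps the orientation; rate is the mean speed in mm/s.
- arm.movej(angles): joint-space move.
- arm.grip(opening): finger opening in mm; the grip force is fixed at half the most; returns when the fingers have stopped.
- arm.dwell(seconds).
- arm.ik(position, orientation): joint angles nearest the present ones, or None.
- arm.get_obs(): the state.
- arm.snapshot(name): name is "scene" or "top" or "wrist"; returns the picture (420x560x3 uint8, red, green, blue); there is no depth.
- arm.camera_info(name): a dict with "vertical_fov" (degrees; the focal length in pixels is half the picture's height over the tangent of half this angle, whatever the lens; pixels are square), "cx", "cy" (the principal point, pixels), "T" (4x4, takes a point from camera to world coordinates); the wrist camera has in their place "tool_from_camera" (4x4, takes a point from camera to tool coordinates, whose origin is the TCP and whose axes are the flange's). Camera axes: x right, y down, z forward; pixel columns grow to the right and rows downward; lengths in mm; the calibration is good to about 2 mm. The wrist camera is an equidistant fisheye: a pixel r from the principal point sees the ray r / f radians off the axis. A picture is of the moment at which its call begins: read the wrist's pose just before it. camera_info takes no time and is no camera call.
A pose or a line that the arm cannot do raises arm.Unreachable and nothing moves.
- arm.sign_off(): hands the job in; it is judged then, once.
The state is a dict: "t": time; "joint_pos": joint angles; "joint_vel": joint speeds; "tau": joint torques, N m; "ee_pos": TCP position; "ee_rot": TCP orientation; "ft_force": force on the tool from outside, world axes, zero at the start; "wrist_torque": the same for the moment, N m; "width": finger opening in mm; "finger_force": force on a finger pad.
Only numpy, scipy, OpenCV 4.12 (cv2) and the standard library are available. Lean on these libraries where they do the work, as an engineer would, in place of code of your own. Each camera call takes 0.05 s, during which the arm holds its last target. There are 200 camera calls.

TASK

Mixing is done: first lift the sample bottle off the mixer and lay it lengthwise on the two rods of the bottle rest, leaving both rollers where they are until it lies there. Then make the smooth roller in the mixer and the ribbed roller in the wash tray change places, parking one of them in the notches of the empty spare rest on the way; the ribbed roller's axle must end fully down in both slots of the mixer and the smooth roller's axle in both notches of the wash tray. Drop nothing on the table, and leave the beaker, the tip box and the culture dishes where they are.

Things in the scene. Friction and masses are not known exactly. Their poses are not given: they have to be found in the camera images.
- smooth_mid (a point): Smooth roller, plain black rubber: barrel 26 mm diameter, 110 long; steel axle 8 mm diameter sticks out 25 mm at each end (160 overall); 0.1-0.25 kg. Origin: on its axis, half-way along; y = axle. At the start it lies in the mixer's two slots, under one side of the bottle.
- ribbed_mid (a point): Ribbed roller, black, with four raised rings (34 mm diameter, 6 wide) 30 and 48.5 mm either side of the middle: barrel 26 mm diameter, 110 long; steel axle 8 mm diameter sticks out 25 mm at each end (160 overall); 0.1-0.25 kg. Origin: on its axis, half-way along; y = axle. At the start it lies in the wash tray's notches.
- bottle_mid (a point): White sample bottle on its side, blue cap: body 62 mm diameter, 60 long, cap end to 56 mm along +y; 0.14-0.28 kg. Origin: on its axis, half-way along the 60 mm body; y = bottle axis. Starts lying on the mixer's two rollers, axis 100 mm above the table. Those rollers' tops are 81 mm high just beside it: finger tips must stay above 83 mm, so grasp it some 5 mm above its axis.
- mixer_seat (a point): Roller mixer, fixed, white, motor box 88 mm high at +y. Two cheeks 86 high (inner faces 64 mm either side of the middle), each with an open slot 11 mm wide, flaring to 31 at the top. Point: middle of the roller axis with axle ends on the slot floors, 68 mm above the table, 28 above the deck; y along the axle (9 mm play each way), z up. Fixed steel roller, 26 diameter, parallel at x = +60 mm.
- tray_seat (a point): Wash tray, fixed steel, 110 x 200 mm, rim 14 high, floor 6 high, with two cheeks (16 mm thick, 52 high, 44 wide, inner faces 64 mm either side of the middle) with V notches 31 mm wide for the axle ends. Point: where the middle of a seated roller's axis lies, 45 mm above the table; y along the axle (9 mm play each way), z up. 
- spare_seat (a point): Spare rest, fixed narrow grey frame without rim, 60 x 160 mm, middle bar 8 high, empty at the start, with two cheeks (16 mm thick, 52 high, 44 wide, inner faces 64 mm either side of the middle) with V notches 31 mm wide for the axle ends. Point: where the middle of a seated roller's axis lies, 45 mm above the table; y along the axle (9 mm play each way), z up. 
- bottle_seat (a point): Bottle rest, fixed, empty at the start: grey base 80 x 140 mm with two level parallel steel rods (12 mm diameter, 130 long along y, 24 mm either side of the middle, tops 32 mm above the table). Point: where the middle of the bottle's axis lies when it rests on the rods, 54 mm above the table; y along the rods, z up. Either way round will do.
- beaker_mid (a point): Bystander: small glass beaker, 50 mm diameter, 60 mm high. Origin half-way up.
- tip_box_mid (a point): Bystander: box of pipette tips, 80 x 116 mm, 53 mm high. Origin 25 mm up.
- petri_mid (a point): Bystander: stack of three culture dishes, 90 mm diameter, 45 mm high. Origin 22 mm up.
Not all that is in view belongs to the job. Leave any orange or red look-alike of the part that bears spare_seat alone.

How it is judged (in metres and radians):
On the way, in this order (a step that is already met when the one before it is completed fails the run):
1. the bottle lies on the rods of the bottle rest, released, while both rollers are still in their first places (within 20 mm) (x of bottle_mid in the frame of bottle_seat between -0.008 and 0.008 m and y of bottle_mid in the frame of bottle_seat between -0.02 and 0.02 m and z of bottle_mid in the frame of bottle_seat between -0.006 and 0.006 m and angle between the y axis of bottle_mid and the y axis of bottle_seat, either way round below 0.12 rad and contact force between the fingers and bottle below 0.2 N and distance of each of smooth_mid, ribbed_mid from where it was at the start of the episode below 0.02 m), for 0.2 s.
2. either roller rests, released, in both notches of the spare rest (((x of smooth_mid in the frame of spare_seat between -0.004 and 0.004 m and y of smooth_mid in the frame of spare_seat between -0.012 and 0.012 m and z of smooth_mid in the frame of spare_seat between -0.0035 and 0.0035 m and angle between the y axis of smooth_mid and the y axis of spare_seat, either way round below 0.06 rad and contact force between the fingers and smooth below 0.2 N) or (x of ribbed_mid in the frame of spare_seat between -0.004 and 0.004 m and y of ribbed_mid in the frame of spare_seat between -0.012 and 0.012 m and z of ribbed_mid in the frame of spare_seat between -0.0035 and 0.0035 m and angle between the y axis of ribbed_mid and the y axis of spare_seat, either way round below 0.06 rad and contact force between the fingers and ribbed below 0.2 N))), for 0.2 s.
At the end, for the whole second after the job is handed in: Ribbed roller down in both mixer slots, smooth roller in both tray notches (each within 4 mm across, 12 along, 3.5 in height, 0.06 rad of its seat); bottle on the rods of its rest (8 mm across, 20 along, 6 in height, 0.12 rad); all released and at rest (x of ribbed_mid in the frame of mixer_seat between -0.004 and 0.004 m and y of ribbed_mid in the frame of mixer_seat between -0.012 and 0.012 m and z of ribbed_mid in the frame of mixer_seat between -0.0035 and 0.0035 m and angle between the y axis of ribbed_mid and the y axis of mixer_seat, either way round below 0.06 rad and x of smooth_mid in the frame of tray_seat between -0.004 and 0.004 m and y of smooth_mid in the frame of tray_seat between -0.012 and 0.012 m and z of smooth_mid in the frame of tray_seat between -0.0035 and 0.0035 m and angle between the y axis of smooth_mid and the y axis of tray_seat, either way round below 0.06 rad and x of bottle_mid in the frame of bottle_seat between -0.008 and 0.008 m and y of bottle_mid in the frame of bottle_seat between -0.02 and 0.02 m and z of bottle_mid in the frame of bottle_seat between -0.006 and 0.006 m and angle between the y axis of bottle_mid and the y axis of bottle_seat, either way round below 0.12 rad and contact force between the fingers and smooth below 0.2 N and linear speed of each of smooth, ribbed, bottle below 0.02 m/s and contact force between the fingers and ribbed below 0.2 N and contact force between the fingers and bottle below 0.2 N); the robot touches nothing.
It fails at once if a roller or the bottle falls onto the table (height (world z) of any of smooth_mid, ribbed_mid below 0.03 m or height (world z) of bottle_mid below 0.04 m).
It fails at once if a bystander is moved by more than 30 mm or tipped over (distance of any of beaker_mid, tip_box_mid, petri_mid from where it was at the start of the episode above 0.03 m or angle between any of beaker_mid, tip_box_mid, petri_mid's own z axis and vertical above 0.6 rad).
It also fails if it takes over 120 s, if anything falls off the work surface, if the arm or the gripper's body presses on something with over 40 N, if the wrist force passes 120 N, or if a joint passes its speed limit or range.

## Working session

There is one attempt and no reset: what is moved stays moved. The work goes in short steps, each a Python script; the robot and the scene stay as the last script left them, time stands still between calls to the robot, and variables do not carry over. Pictures are saved under pics/ and viewed, at most 14 in all, crops included, and the job is handed in when it is done.

```bash
ls; mkdir -p pics
python3 - <<'E'
from cell import arm
import cv2
o=arm.get_obs();print(o['ee_pos'],o['ee_rot'],o['t'],o['ft_force'],arm.hold_point_z)
for n in('scene','top','wrist'):
    cv2.imwrite(f'pics/{n}0.png',arm.snapshot(n)[:,:,::-1]);print(n,arm.camera_info(n))
E
```

```text
pics
[ 218.35778257 -531.33541662  204.62001581] [-8.98250837e-04  9.81068417e-01  1.93659365e-01 -6.61750718e-05] 0.0 [ 0.19400205 -0.68870238  0.07544896] 18.8
scene {'vertical_fov': 52.69316549701059, 'cx': 276.5081885265605, 'cy': 216.30575673506223, 'T': array([[-2.21666930e-01,  5.53186728e-01, -8.03024418e-01,
         1.58448083e+03],
       [ 9.75105327e-01,  1.20870637e-01, -1.85902905e-01,
         2.58776110e+02],
       [-5.77694646e-03, -8.24241914e-01, -5.66208348e-01,
         8.48824298e+02],
       [ 0.00000000e+00,  0.00000000e+00,  0.00000000e+00,
         1.00000000e+00]])}
top {'vertical_fov': 43.56118689411587, 'cx': 269.84475755141034, 'cy': 206.1451462060785, 'T': array([[ 2.27682842e-02, -9.96654572e-01,  7.84937486e-02,
         3.67830291e+02],
       [-9.99738340e-01, -2.28710071e-02, -4.09804219e-04,
         1.24172675e+01],
       [ 2.20366433e-03, -7.84638794e-02, -9.96914522e-01,
         1.51323356e+03],
       [ 0.00000000e+00,  0.00000000e+00,  0.00000000e+00,
         1.00000000e+00]])}
wrist {'vertical_fov': 65.70646984690485, 'cx': 278.77556037442645, 'cy': 208.33923840871216, 'tool_from_camera': array([[-1.18038537e-03, -9.72922669e-01, -2.31127856e-01,
         6.68353613e+01],
       [ 9.99999023e-01, -1.32155785e-03,  4.55978687e-04,
        -6.12676597e-01],
       [-7.49080835e-04, -2.31127092e-01,  9.72923279e-01,
        -1.79078720e+02],
       [ 0.00000000e+00,  0.00000000e+00,  0.00000000e+00,
         1.00000000e+00]])}
```

View pics/top0.png

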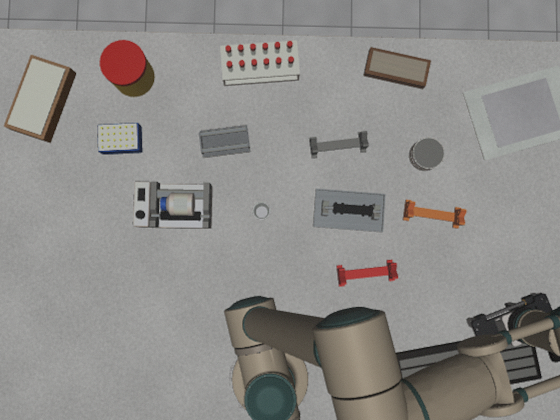

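View pics/scene0.png

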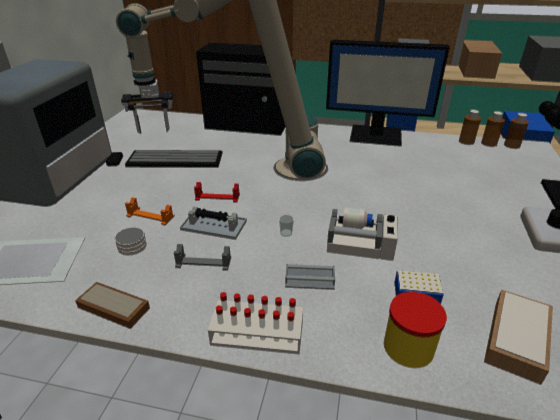

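```bash
cat > h.py <<'E'
from cell import arm
import numpy as np, cv2
from scipy.spatial.transform import Rotation as R
def ray(n,u,v,pose=None):
    c=arm.camera_info(n); f=210/np.tan(np.radians(c['vertical_fov']/2))
    x,y=u-c['cx'],v-c['cy']
    if n=='wrist':
        r=np.hypot(x,y); th=r/f; d=np.array([x/r*np.sin(th),y/r*np.sin(th),np.cos(th)])
        p,q=pose; W=np.eye(4); W[:3,:3]=R.from_quat(q,scalar_first=True).as_matrix(); W[:3,3]=p
        T=W@c['tool_from_camera']
    else: d=np.array([x/f,y/f,1]); T=c['T']
    return T[:3,3],T[:3,:3]@d
def plane(n,u,v,z,pose=None):
    o,d=ray(n,u,v,pose); return (o+d*(z-o[2])/d[2])[:2]
def quat(yaw):   # tool down, closing line along world direction yaw+90deg (yaw=0: tool x=+X, closes along Y)
    return (R.from_euler('z',yaw)*R.from_euler('x',np.pi)).as_quat(scalar_first=True)
def look(name):
    o=arm.get_obs(); im=arm.snapshot('wrist'); cv2.imwrite(f'pics/{name}.png',im[:,:,::-1])
    np.savez(f'pics/{name}.npz',p=o['ee_pos'],q=o['ee_rot']); return im
def pose(name):
    d=np.load(f'pics/{name}.npz'); return d['p'],d['q']
E
python3 - <<'E'
from h import *
P=lambda u,v,z:plane('top',u,v,z).round(0)
print('bottle',P(181,205,115),'mixer L/R',P(135,205,88),P(211,205,86))
print('rest',[P(*p,20) for p in[(201,130),(248,126),(203,156),(249,152)]])
print('spare',P(314,146,50),P(363,141,50))
print('tray',P(325,209,50),P(377,211,50),'roller',P(354,209,45))
print('beaker',P(262,211,60),'petri',P(428,153,45),'tip',P(119,138,53))
im=cv2.imread('pics/top0.png')[100:260,90:450]
cv2.imwrite('pics/topc.png',cv2.resize(im,None,fx=2.2,fy=2.2,interpolation=cv2.INTER_CUBIC))
E
```

```text
bottle [476. 249.] mixer L/R [475. 378.] [480. 172.]
rest [array([701., 215.]), array([716.,  80.]), array([625., 207.]), array([640.,  75.])]
spare [ 656. -109.] [ 673. -247.]
tray [ 479. -142.] [ 476. -288.] roller [ 481. -224.]
beaker [468.  33.] petri [ 644. -432.] tip [665. 441.]
```

View pics/topc.png

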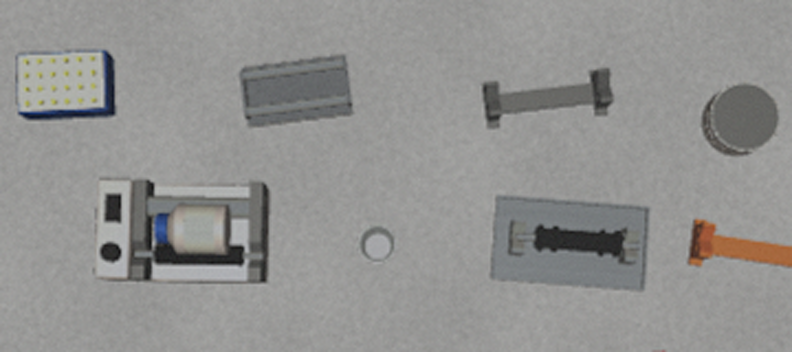

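Run:
```python
from h import *
q=quat(np.pi/2)
for n,x,y in(('tray',478,-215),('spare',664,-178),('rest',670,144),('mix',478,250)):
    arm.movep([x,y-60,200],q); arm.dwell(.2); look('w_'+n); print(n,arm.get_obs()['t'],arm.get_obs()['ee_pos'].round(1))
a=[cv2.imread(f'pics/w_{n}.png') for n in('mix','rest','spare','tray')]
cv2.imwrite('pics/w_a.png',np.vstack([a[0][:300],a[1][:300]])); cv2.imwrite('pics/w_b.png',np.vstack([a[2][:300],a[3][:300]]))
```

```text
tray 1.7667 [ 477.6 -275.9  199.9]
spare 2.8 [ 662.8 -238.8  200.8]
rest 4.275 [670.3  82.7 199.9]
mix 5.4083 [479.3 189.5 199.7]
```

View pics/w_a.png

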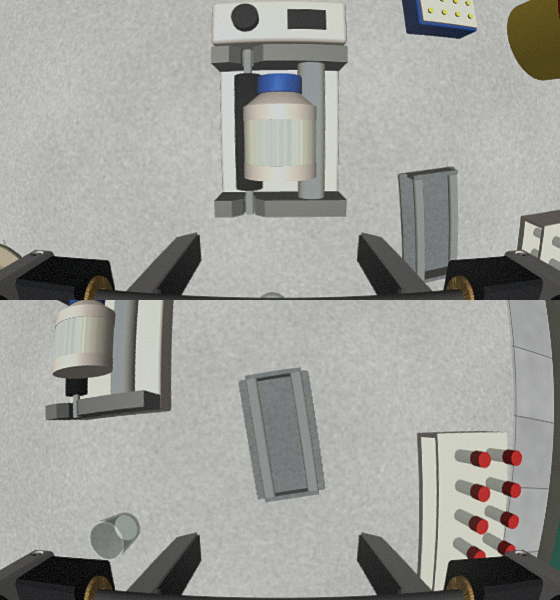

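View pics/w_b.png

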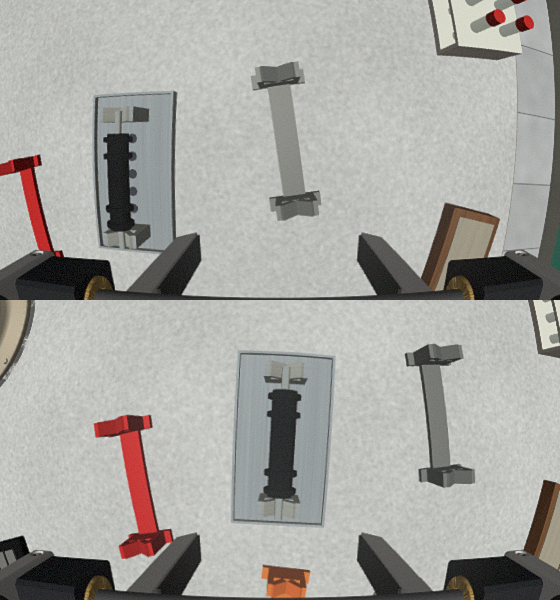

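Run:
```python
import cv2,numpy as np
L=lambda n:cv2.imread(f'pics/w_{n}.png')
def c(im,u,v,w,h): return cv2.resize(im[v:v+h,u:u+w],None,fx=3,fy=3,interpolation=cv2.INTER_CUBIC)
cv2.imwrite('pics/za.png',np.hstack([c(L('mix'),205,30,150,195),c(L('tray'),225,45,115,195)]))
cv2.imwrite('pics/zb.png',np.hstack([c(L('rest'),230,55,100,175),c(L('spare'),240,55,90,175)]))
```

```text
(no output)
```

View pics/za.png

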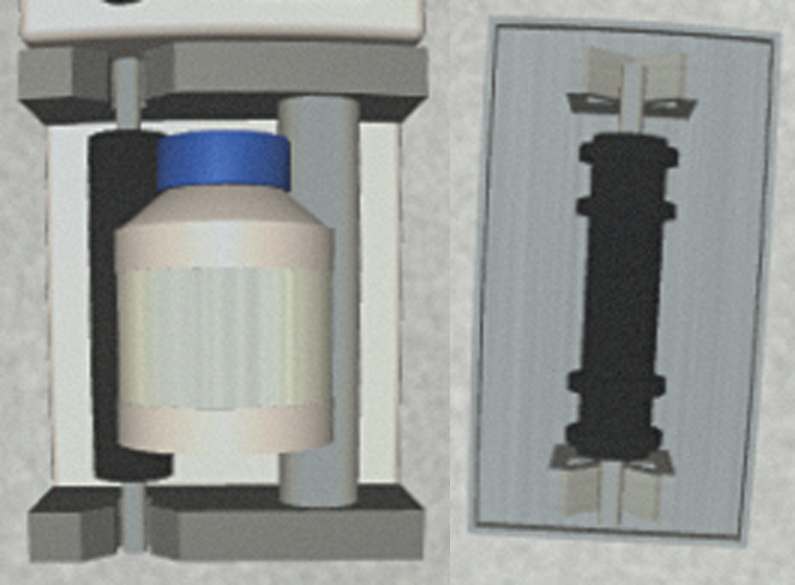

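View pics/zb.png

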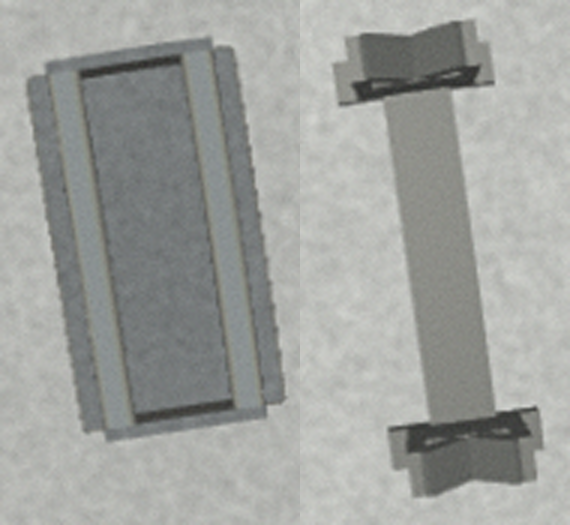

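```bash
cat > calc.py <<'E'
from h import *
off={'mix':(205,30,0),'tray':(225,45,450),'rest':(230,55,0),'spare':(240,55,300)}
def Q(n,X,Y,z):
    u,v,x0=off[n]; return plane('wrist',u+(X-x0)/3,v+Y/3,z,pose('w_'+n))
def seg(t,a,b):
    d=a-b; print(t,((a+b)/2).round(1),'len',np.hypot(*d).round(1),'ang',np.arctan2(d[1],d[0]).round(3))
seg('smooth barrel',Q('mix',128,131,68),Q('mix',133,480,68))
seg('smooth axle',Q('mix',127,58,68),Q('mix',134,550,68))
seg('mix cheeks top',Q('mix',127,97,86),Q('mix',134,511,86))
seg('mix cheeks deck',Q('mix',127,122,40),Q('mix',134,487,40))
seg('steel',Q('mix',320,97,68),Q('mix',318,503,68))
seg('bottle body',Q('mix',225,215,100),Q('mix',225,430,100)); seg('b cap/bottom',Q('mix',224,133,100),Q('mix',225,448,100))
seg('ribbed barrel',Q('tray',631,133,45),Q('tray',613,455,45)); seg('axle',Q('tray',634,65,45),Q('tray',609,522,45))
c=[Q('tray',*p,14) for p in((490,17),(779,33),(746,546),(471,530))]
seg('tray rim',(c[0]+c[1])/2,(c[2]+c[3])/2)
seg('rodL',Q('rest',65,70,28),Q('rest',118,428,28)); seg('rodR',Q('rest',198,52,28),Q('rest',248,408,28))
seg('bar',(Q('spare',385,100,8)+Q('spare',455,92,8))/2,(Q('spare',428,425,8)+Q('spare',495,415,8))/2)
seg('V',Q('spare',414,37,40),Q('spare',472,466,40))
seg('feet',(Q('spare',337,104,8)+Q('spare',494,84,8))/2,(Q('spare',388,427,8)+Q('spare',538,408,8))/2)
E
python3 calc.py
```

```text
smooth barrel [450.6 257.4] len 112.7 ang 1.575
smooth axle [450.3 258. ] len 160.7 ang 1.575
mix cheeks top [452.2 257.9] len 126.6 ang 1.578
mix cheeks deck [448.  257.9] len 128.7 ang 1.58
steel [511.1 259.1] len 131.7 ang 1.571
bottle body [480.7 252.2] len 61.7 ang 1.569
b cap/bottom [480.6 261.5] len 90.8 ang 1.572
ribbed barrel [ 481.3 -220.1] len 111.6 ang 1.513
axle [ 481.1 -220.3] len 159.8 ang 1.515
tray rim [ 481.6 -216.1] len 198.3 ang 1.519
rodL [650.8 143.5] len 131.9 ang 1.709
rodR [698.3 150.4] len 130.9 ang 1.713
bar [ 672.3 -182. ] len 125.9 ang 1.697
V [ 672.4 -179. ] len 153.4 ang 1.704
feet [ 671.7 -181. ] len 126.2 ang 1.715
```

```bash
cat >> h.py <<'E'
H=260
def st(t):
    o=arm.get_obs(); print(t,round(o['t'],1),o['ee_pos'].round(1),'w',round(float(o['width']),1),'ff',np.round(o['finger_force'],1),'ft',o['ft_force'].round(1))
def pick(x,y,ang,ztcp,opn,close):
    q=quat(ang); arm.movep([x,y,H],q); arm.grip(opn)
    arm.servo_line([x,y,ztcp+30]); arm.servo_line([x,y,ztcp],rate=50); st('at')
    arm.grip(close); st('gripped'); arm.servo_line([x,y,ztcp+40],rate=60); arm.servo_line([x,y,H]); arm.dwell(.2); st('lifted')
def put(x,y,ang,ztcp,opn):
    q=quat(ang); arm.movep([x,y,H],q); arm.servo_line([x,y,ztcp+40]); arm.servo_line([x,y,ztcp],rate=40); arm.dwell(.2); st('down')
    arm.grip(opn); arm.dwell(.3); st('open'); arm.servo_line([x,y,ztcp+40],rate=80); arm.servo_line([x,y,H]); arm.dwell(.2)
E
python3 - <<'E'
from h import *
pick(480.7,250,1.573,86.5,92,45)
look('b1')
E
```

```text
at 8.0 [480.8 250.   86.4] w 92.1 ff 0.0 ft [ 0.2  0.2 -0.7]
gripped 8.6 [480.3 250.   86.6] w 60.2 ff 30.0 ft [-1.4  0.   2. ]
lifted 10.6 [480.3 249.8 259. ] w 60.4 ff 30.0 ft [ 0.3 -0.4 -1.5]
```

View pics/b1.png

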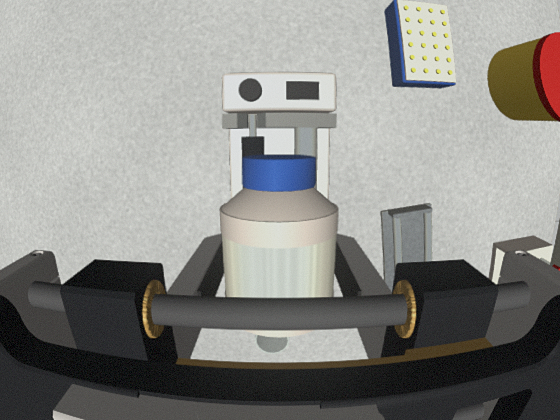

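The bottle (body about (280,260), cap (279,172)) hangs level between the fingers, and the smooth roller is still in the mixer. Next I place the bottle on its rest.

Run:
```python
from h import *
put(674.5,147,1.711,41.2,93)
arm.movep([674.5-8,147-55,200],quat(1.711)); arm.dwell(.2); look('b2a')
arm.movep([450.5,198,200],quat(1.577)); arm.dwell(.2); look('b2b')
cv2.imwrite('pics/b2.png',np.vstack([cv2.imread(f'pics/{n}.png')[:300] for n in('b2a','b2b')]))
```

```text
down 14.2 [674.7 147.   41.5] w 60.6 ff 30.0 ft [-0.5  0.6 -2.5]
open 15.2 [674.5 147.   41.2] w 92.8 ff 0.0 ft [0.7 0.1 0.4]
```

View pics/b2.png

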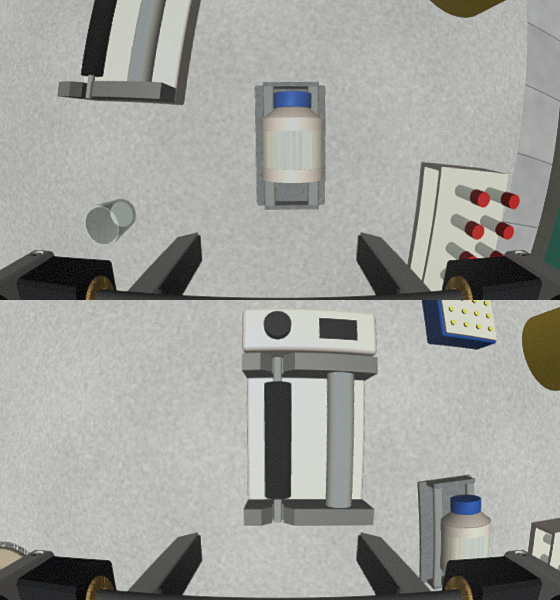

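The bottle at (292,148) lies centred on the rods. The smooth roller lies clear in the slots, with its barrel from (278,382) to (277,498). Next I park it.

Run:
```python
from h import *
pick(450.5,257.6,1.577,50,50,15)
put(672.2,-181,1.706,28,50)
arm.movep([672.2+8,-241,200],quat(1.706)); arm.dwell(.2); im=look('s1')
cv2.imwrite('pics/s1c.png',cv2.resize(im[20:250,180:380],None,fx=2.5,fy=2.5)[:,:,::-1])
```

```text
at 22.6 [450.6 257.6  49.9] w 50.2 ff 0.0 ft [-0.3  0.1 -0.3]
gripped 23.2 [450.6 257.7  50.2] w 25.1 ff 30.0 ft [ 0.2 -0.9  2. ]
lifted 25.5 [450.1 257.5 259.2] w 25.3 ff 30.0 ft [ 0.7 -0.2 -2.1]
down 30.0 [ 672.2 -181.1   28.2] w 25.0 ff 30.0 ft [-0.6  0.8 -2.6]
open 30.9 [ 672.2 -181.    28. ] w 50.0 ff 0.0 ft [ 0.5 -0.4 -1.2]
```

View pics/s1c.png

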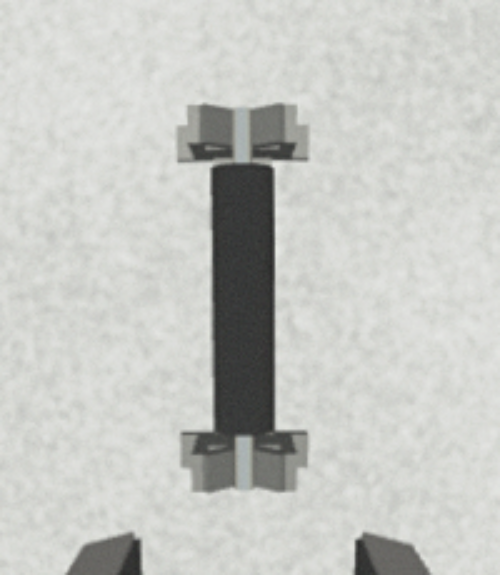

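Run:
```python
from h import *
a=plane('wrist',276.8,86.8,45,pose('s1'));b=plane('wrist',277.6,193,45,pose('s1'));print((a+b)/2,np.arctan2(*(a-b)[::-1]),np.hypot(*(a-b)))
c=plane('wrist',180+243/2.5,20+160/2.5,8,pose('s1'));d=plane('wrist',180+244/2.5,20+433/2.5,8,pose('s1'));print((c+d)/2)
```

```text
[ 671.97504383 -181.76593497] 1.7130046501641127 110.81530712837377
[ 672.04548482 -181.15966606]
```

The smooth roller is seated in the spare rest: its axis is at (672.0, -181.8), yaw 1.713, against a seat at (672.0, -181.2). Next the ribbed roller goes to the mixer and the smooth one to the tray.

Run:
```python
from h import *
pick(481.2,-220.2,1.515,27,52,15)
put(450.5,257.9,1.577,50.5,50)
arm.movep([450.5,198,200],quat(1.577)); arm.dwell(.2); im=look('r1')
cv2.imwrite('pics/r1c.png',cv2.resize(im[20:250,200:400],None,fx=2.5,fy=2.5)[:,:,::-1])
```

```text
at 37.2 [ 481.3 -220.3   26.9] w 51.7 ff 0.0 ft [ 0.2  0.8 -0.4]
gripped 37.8 [ 480.6 -220.2   27.1] w 25.3 ff 30.0 ft [-2.1 -0.5  1.8]
lifted 40.2 [ 480.9 -220.   259.3] w 25.4 ff 30.0 ft [-0.2 -0.5 -0.8]
down 44.6 [450.7 258.   50.7] w 25.3 ff 30.0 ft [-0.2 -0.3 -2. ]
open 45.5 [450.5 257.9  50.5] w 49.8 ff 0.0 ft [-0.4 -0.1 -0.3]
```

View pics/r1c.png

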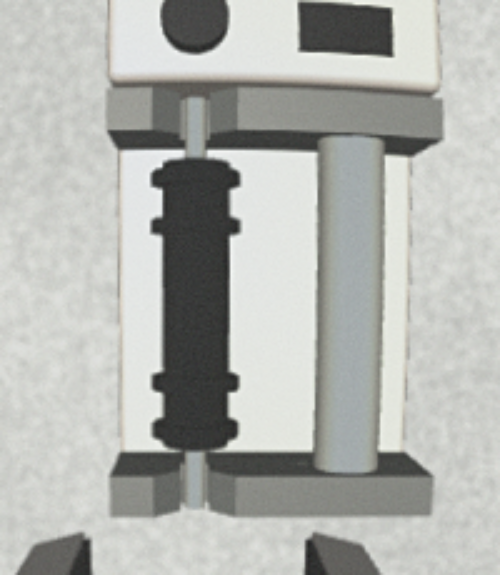

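The ribbed roller lies in both mixer slots, with its axle at columns 194–195 at both ends and the same apparent size as the smooth one had there. Last transfer: the smooth roller.

Run:
```python
from h import *
pick(672,-181.6,1.71,27,50,15)
put(481.3,-217.3,1.516,28,50)
arm.movep([481.3-3,-277,200],quat(1.516)); arm.dwell(.2); im=look('f1')
cv2.imwrite('pics/f1c.png',cv2.resize(im[20:250,180:380],None,fx=2.5,fy=2.5)[:,:,::-1])
```

```text
at 52.4 [ 672.1 -181.6   26.9] w 50.0 ff 0.0 ft [ 1.2 -0.1 -0.2]
gripped 52.9 [ 671.5 -181.7   27.2] w 25.2 ff 30.0 ft [-2.4 -0.4  1.8]
lifted 55.4 [ 671.7 -181.5  259.1] w 25.3 ff 30.0 ft [-0.3  0.3 -1.7]
down 59.0 [ 481.5 -217.4   28.3] w 25.2 ff 30.0 ft [ 0.2 -0.  -1.5]
open 59.8 [ 481.3 -217.3   28. ] w 50.3 ff 0.0 ft [-0.7 -0.2  0.8]
```

View pics/f1c.png

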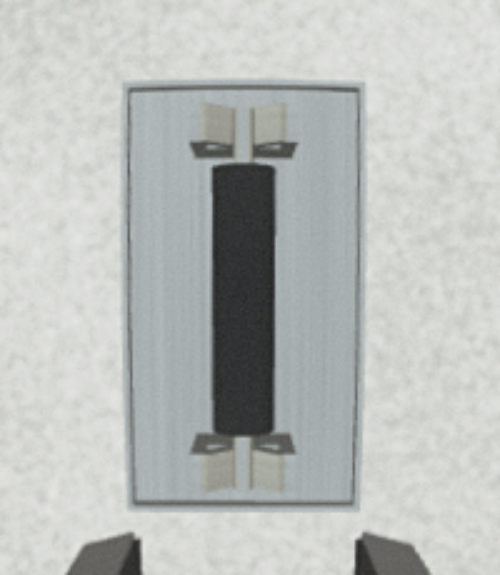

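The smooth roller is centred in both tray notches, with its axle at column 243. Handing in.

```bash
python3 -c "
from h import *
arm.dwell(.5); print(arm.sign_off(), arm.get_obs()['t'])"
```

```text
the job is handed in; nothing more can be done
the job is handed in; nothing more can be done
```

The job is handed in at about 61 s of the 120 s allowed: close-up pictures show the bottle on its rest, the ribbed roller in the mixer slots and the smooth roller in the tray notches; sign-off gave no verdict.

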